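# Car up on the pit stand and switched on with a hex driver

## Robot

A 7-joint arm with a two-finger parallel gripper is mounted at the origin on the work surface. World frame = base frame: x ahead of the robot, y to its left, z up, the work surface at z = 0. Lengths are in m, angles in rad, forces in N, time in s.
With the tool pointing down it reaches from about 0.425 to 0.825 m from the base axis. Payload 3.6 kg.
Tool frame: the origin (TCP) lies between the finger pads; the fingertips stand 11 mm ahead of it and the grasp point (between the pads) lies 8 mm behind it; z points along the fingers, x is the direction in which the jaws open and shut, and the axes are right-handed (so a half turn about z gives the same grasp; the last joint's range is limited). The gripper opens to 93 mm and grips with 3 to 60 N. Pads are 15 mm wide; open, the fingers measure 128 mm over their backs; the gripper's body (75 mm by 188 mm) begins 65 mm behind the grasp point.
Start: joints at [1.204, 0.615, -0.013, 1.423, 0.008, 1.103, -0.04], TCP at [0.217, -0.613, 0.23] pointing down, gripper open.
Joint ranges: [-3.12, 3.12], [-0.3, 2.06], [-1.34, 1.32], [0.26, 2.42], [-1.36, 4.5], [0.01, 1.98], [-2.84, 2.84]. Speed limits (rad/s): [2.79, 2.79, 3.14, 3.14, 3.14, 3.14, 3.14].

## Interface

Orientations are given as [roll, pitch, yaw] about the fixed x, y, z axes, in that order (R = Rz(yaw) Ry(pitch) Rx(roll)).
In Python, from plant import manip gives the robot as it stands.
- The arm moves only by the tool carry_out, never from a script. Its argument "commands" is a list of rows, each an object with "fingers": the finger opening in m, from 0 to 0.093; "linear": the shift along the tool's x, y, z in m, a list of three; "turn": the turn, a rotation vector about the tool's x, y, z in rad, a list of three. A call has 1 to 20 rows; each row shifts and turns the commanded pose from where the row before left it, along the tool's axes as they then stand; what a row does not reach is not made up. A row lasts 1/10 s, in which the tool goes at most 50 mm and 8.59 degrees, less where a joint would pass 70% of its speed; a pose out of reach is approached as far as the arm can. A call with a gripper value outside its range is refused whole. The fingers move at their own pace and stop on an object; the grip force is fixed at half the most. Time passes only in rows, so rows that do not move let the fingers close. It gives the time, the measured TCP pose, the force and the opening at its end, in the units of the state.
- manip.state(): the state, without advancing time (a new reading comes with each control period).
- manip.snapshot(name): name is "side" or "top"; returns (picture, depth): 420x560x3 uint8, red, green, blue; 420x560 float32, m along the optical axis (not along the pixel's ray), 0 where there is no reading.
- manip.calibration(name): a dict with "camera_matrix" (3x3 intrinsics, pixels), "world_from_camera" (4x4, takes a point from camera to world coordinates). Camera axes: x right, y down, z forward; pixel columns grow to the right and rows downward; lengths in m; the calibration is good to about 2 mm. A picture is of the moment at which its call begins. calibration takes no time and is no camera call.
- manip.job_done(): hands the job in, once; it reports no verdict.
The state is a dict: "time": time; "joint_positions": joint angles; "qd": joint speeds; "joint_torque": joint torques, N m; "position": TCP position; "ee_rot": TCP orientation; "ft_force": force on the tool from outside, world axes, zero at the start; "ft_torque": the same for the moment, N m; "finger_gap": finger opening in m.
Only numpy, scipy, OpenCV 4.12 (cv2) and the standard library are available. Lean on these libraries where they do the work, as an engineer would, in place of code of your own. Each camera call takes 0.05 s, during which the arm holds its last target. There are 200 camera calls.

## Task

Put the car up on the pit stand, centred and in line with the narrow pad, so that it sits level there with all four wheels clear of the table; set it down rather than drop it. Only then switch it on: take the slim driver, the one with the thinnest grip, and with its tip push the recessed power button on the car right in. Let the button come back up, put the driver back upright in its slot in the tool stand, and leave the other things on the table where they are.

Things in the scene. Friction and masses are not known exactly. Their poses are not given: they have to be found in the camera images.
- car: RC car without body shell, 195 x 100 mm over the tyres, about 0.4 kg, balancing within 10 mm of its origin. Origin: on the ground plane under its middle; x to the front bumper, y left, z up. Flat chassis plate, 36 mm wide, underside at z = 9 mm. Rigid wheels that do not turn: tyres up to z = 46 mm, behind x = -49 and ahead of x = +46 mm, so both sides of the battery are open for fingers.
- battery (a point): Top centre of the car's grey battery pack, the place to grip the car, at (-9, 0, 36) mm in the car's frame. The pack is a box 62 mm long (x), 36 mm wide (y), from z = 12 to 36 mm, flush with the chassis plate's sides.
- button_top (a point): Centre of the top of the power button, at (37, 0, 28) mm in the car's frame when out: white, round, 11 mm across, in a 13 mm square recess, 2 mm below the top of the black speed controller (34 x 32 mm, in front of the battery). It is pushed down along the car's -z.
- power_button (a joint): Travel of the power button: 0 out, 0.003 m right in. Its spring pushes back with 1 N at the start and about 3.4 N right in.
- pit_stand: Pit stand, fixed: black foot plate 130 x 90 mm, two aluminium uprights, and on top a narrow level bar with a rubber pad 80 mm long (x) and 24 mm wide (y), top 70 mm above the table. Origin: under the foot's middle, on the table; x along the pad, z up. With the car on the pad, the car's origin is 61 mm above this one; the car may face either end.
- tool_stand: Black plastic tool stand, fixed, 60 mm deep (x), 172 mm wide (y), top plate 6 mm thick with its upper face 80 mm above the table. Origin: under its middle, on the table; x to its rear. Three slots at y = +50, 0, -50 mm, 10 mm wide and open to the front (-x), each hold a driver at x = 0, hanging by the flange below its grip. Which driver is where varies.
- slot0 (a point): Slot at y = +50 mm: the point on the upper face of the top plate where a driver's axis passes.
- slot1 (a point): The same for the middle slot.
- slot2 (a point): The same for the slot at y = -50 mm.
- slim_driver: Slim hex driver, 163 mm long, about 50 g, upright in the tool stand. Origin: its tip; z along its axis to the grip. Steel shaft 4 mm in diameter to z = 68 mm, flange 20 mm in diameter from 68 to 76 mm, its underside resting on the stand, round grey grip 16 mm in diameter from 76 to 163 mm. In the stand its tip is 12 mm above the table. Thinnest and tallest of the three.
- medium_driver: Hex driver with a grip 22 mm in diameter, 138 mm long; otherwise as the slim one. Not needed.
- thick_driver: Hex driver with a grip 27 mm in diameter, 138 mm long; otherwise as the slim one. Not needed.
- rear_wing: Clear polycarbonate rear wing, 56 by 172 mm, 34 mm high. Origin under its middle. Not needed.
- brass_weight: Brass chassis weight, 60 by 26 by 10 mm. Origin under its middle. Not needed.
- camber_gauge: Aluminium camber gauge, foot 90 by 30 mm, 58 mm high. Origin under its middle. Not needed.
- pliers: Blue-handled steel pliers lying flat, about 157 by 46 mm, 13 mm high. Origin on the table by the pivot. Not needed.
- spare_wheel: Spare wheel lying flat, 46 mm in diameter, 25 mm high. Origin under its middle. Not needed.
There are look-alikes about, which are no part of the job. What is shaped like the slim_driver but blue is not meant.

How it is judged:
By the outcome, as a careful person would: the job done as asked, in the order asked, and still so for the second after the job is handed in, with the robot touching nothing.
It also fails if it takes over 72 s, if anything falls off the work surface, if the arm or the gripper's body presses on something with over 40 N, if the wrist force passes 120 N, or if a joint passes its speed limit or range.

## Working session

There is one attempt and no reset: what is moved stays moved. The work goes in short steps, Python scripts to look and compute and a tool call to move; the robot and the scene stay as the last step left them, time stands still between calls to the robot, and variables do not carry over. Pictures are saved under pics/ and viewed, about 8 in all and at most 12, crops included, and the job is handed in when it is done.

Besides the shell and the picture viewer there is one more tool, called after "Emit:" in YAML: its name, and indented under it one key for each argument. carry_out: Moves the arm, as the interface text tells. Its arguments: {"type":"object","properties":{"commands":{"type":"array","items":{"type":"object","properties":{"fingers":{"type":"number"},"linear":{"type":"array","items":{"type":"number"}},"turn":{"type":"array","items":{"type":"number"}}}}}},"required":["commands"]}

```bash
ls; mkdir -p pics; cat > h.py <<'E'
import numpy as np, cv2
from plant import manip
from scipy.spatial.transform import Rotation as R
def snap(n,f):
    p,d=manip.snapshot(n); np.savez(f'{f}.npz',p=p,d=d); cv2.imwrite(f'pics/{f}.png',p[:,:,::-1]); return p,d
def world(n,d,u,v,z=None):
    c=manip.calibration(n);K=np.array(c['camera_matrix']);T=np.array(c['world_from_camera'])
    r=np.linalg.inv(K)@np.array([u,v,1.])
    if z is None: r=r*d[int(round(v)),int(round(u))]
    else: r=r*((z-T[2,3])/(T[:3,:3]@r)[2])
    return T[:3,:3]@r+T[:3,3]
def cloud(n,d):
    c=manip.calibration(n);K=np.array(c['camera_matrix']);T=np.array(c['world_from_camera'])
    v,u=np.mgrid[:d.shape[0],:d.shape[1]]
    P=np.stack([(u-K[0,2])/K[0,0]*d,(v-K[1,2])/K[1,1]*d,d],-1)
    W=P@T[:3,:3].T+T[:3,3]; W[d==0]=np.nan; return W
E
python3 - <<'E'
from h import *
s=manip.state(); print(s)
for n in('top','side'):
    snap(n,n+'0'); c=manip.calibration(n); print(np.round(c['camera_matrix'],1).tolist(),np.round(c['world_from_camera'],3).tolist())
E
```

```text
pics
{'time': 0.0, 'joint_positions': array([ 1.20451856,  0.61589532, -0.012622  ,  1.42489915,  0.00810734,
        1.10338397, -0.04037889]), 'qd': array([-1.63442651e-03,  1.06480786e-03,  8.00930309e-04,  1.26404406e-03,
        5.85151348e-06,  6.56238435e-04, -1.03731723e-03]), 'joint_torque': array([ 3.43959882e-04, -4.58938265e+01,  2.08778610e-01, -1.65745407e+01,
       -6.11422956e-02,  2.04701110e-02,  2.34619456e-04]), 'position': array([ 0.21638589, -0.61211568,  0.22849655]), 'ee_rot': array([ 3.14155333e+00,  2.53521091e-03, -1.23092306e+00]), 'ft_force': array([-0.66512508,  1.47553864,  0.71980268]), 'ft_torque': array([-0.02685194,  0.0485711 ,  0.07646489]), 'finger_gap': 0.093124101780318}
[[527.3, 0.0, 275.1], [0.0, 527.3, 211.4], [0.0, 0.0, 1.0]] [[-0.03, -0.99, 0.14, 0.448], [-0.999, 0.033, 0.025, -0.01], [-0.029, -0.139, -0.99, 1.266], [0.0, 0.0, 0.0, 1.0]]
[[394.9, 0.0, 276.1], [0.0, 394.9, 208.8], [0.0, 0.0, 1.0]] [[-0.971, -0.18, 0.16, 0.462], [-0.24, 0.694, -0.679, 0.622], [0.011, -0.697, -0.717, 0.722], [0.0, 0.0, 0.0, 1.0]]
```

View pics/top0.png

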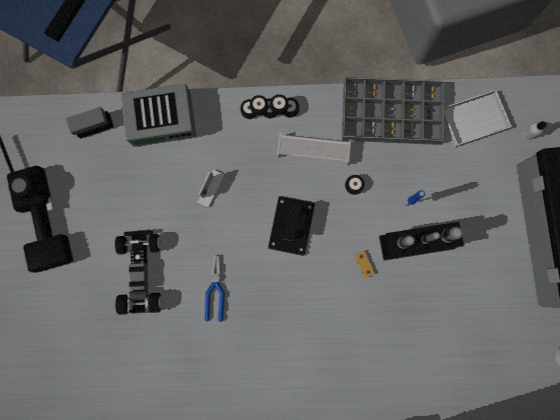

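View pics/side0.png

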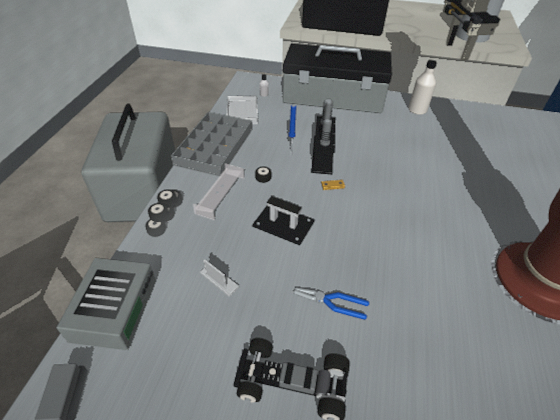

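The top view shows the car at about (138,272), the pit stand at (292,225), the tool stand at (422,240), and a blue look-alike lying at (417,197). Next is an enlarged crop of each of these.

```bash
python3 - <<'E'
from h import *
p=cv2.imread('pics/top0.png'); q=cv2.imread('pics/side0.png')
def cr(im,x,y,w,h,k): return cv2.resize(im[y:y+h,x:x+w],(w*k,h*k),interpolation=cv2.INTER_CUBIC)
a=cr(p,103,222,66,98,4)  #264x392
b=cr(p,373,182,100,85,5) #500x425
c=cr(p,262,190,60,70,4)[:,:240]
o=np.zeros((600,800,3),np.uint8)
o[:392,:264]=a; o[:425,264:764]=b
o[430:590,270:430]=cr(q,298,90,40,40,4)[:160,:160]
cv2.imwrite('pics/crop1.png',cv2.convertScaleAbs(o,alpha=1.6,beta=10))
d=np.load('top0.npz')['d']; W=cloud('top',d)
for n,(x0,x1,y0,y1) in dict(stand=(378,468,215,262),pit=(265,318,192,258),car=(112,163,226,318)).items():
    w=W[y0:y1,x0:x1].reshape(-1,3); w=w[~np.isnan(w[:,0])]
    print(n,np.round(w.min(0),3),np.round(w.max(0),3), np.histogram(w[:,2],bins=np.arange(0,.19,.01))[0])
E
```

```text
stand [ 0.493 -0.438 -0.008] [ 0.61  -0.219  0.179] [1165   56   19   14   16   21   17  692  635   34   34   38   41   41
  136  105   11   46]
pit [ 0.514 -0.081 -0.008] [0.676 0.05  0.077] [1598  658    0    0    0    2  222  145    0    0    0    0    0    0
    0    0    0    0]
car [ 0.383  0.292 -0.01 ] [0.605 0.422 0.053] [ 849  346  595 1025  375    8    0    0    0    0    0    0    0    0
    0    0    0    0]
```

View pics/crop1.png

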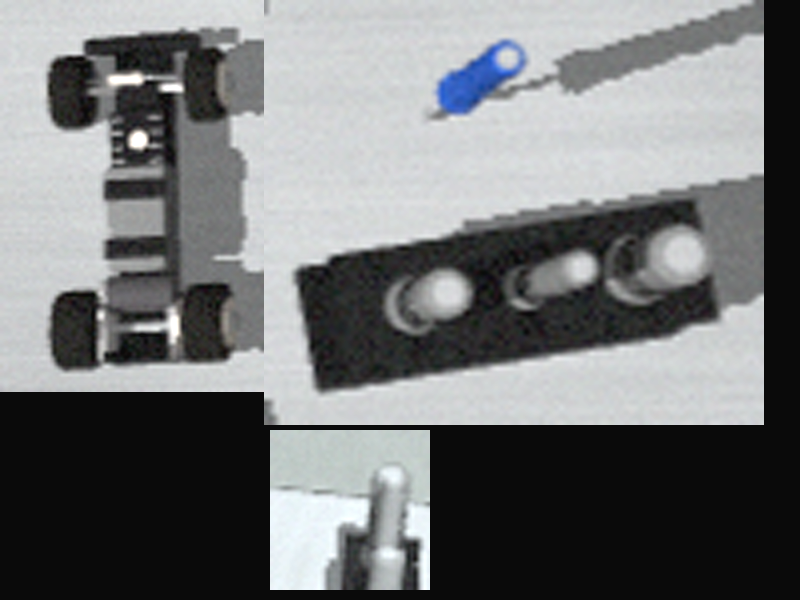

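The crop shows three grey drivers in the stand at crop (430,295), (560,275) and (665,260). The middle one, with its top at image pixel (436,235), is the thinnest and tallest, so it is the slim driver. The blue one at (417,197) is the decoy. The car's white button is at crop (138,140), which is image (137.5,257), so its front points up in the image. Next I fit the poses and find the open side of the slots.

```bash
python3 - <<'E'
from h import *
D=np.load('top0.npz'); d=D['d']; p=D['p'].astype(int); W=cloud('top',d)
def reg(x0,x1,y0,y1,lo,hi):
    m=np.zeros(d.shape,bool); m[y0:y1,x0:x1]=1
    return m&(W[...,2]>lo)&(W[...,2]<hi)
def rect(m):
    w=W[m][:,:2]; c,s,a=cv2.minAreaRect((w*1000).astype(np.float32)); return np.round(c,1),np.round(s,1),round(a,2)
m=reg(378,468,215,262,.070,.090); print('stand',rect(m), W[m][:,2].mean())
# robust: trim speckle
m=cv2.morphologyEx(m.astype(np.uint8),cv2.MORPH_OPEN,np.ones((3,3)))>0; print('stand open',rect(m),W[m][:,2].mean())
m=reg(265,318,192,258,.06,.08); print('pad',rect(m),m.sum(),W[m].mean(0))
m=reg(265,318,192,258,.003,.015)&(p.sum(2)<120); m=cv2.morphologyEx(m.astype(np.uint8),cv2.MORPH_OPEN,np.ones((3,3)))>0; print('foot',rect(m),W[m].mean(0))
m=reg(112,163,226,318,.036,.055); 
n,l,s,c=cv2.connectedComponentsWithStats(m.astype(np.uint8))
for i in range(1,n):
    if s[i,4]>40: print('tyre',c[i].round(1),W[l==i].mean(0).round(4),s[i,4],rect(l==i))
print('floor',np.median(W[330:400,200:400,2]))
print('button',world('top',d,137.5,257,.028)); 
for v in (266,276,286): print('batt row',v,(W[v,126:150,2]*1000).round(0))
im=(W[214:262,378:468,2]*1000); 
o=cv2.resize(np.clip(np.nan_to_num(im)*2,0,255).astype(np.uint8),None,fx=6,fy=6,interpolation=cv2.INTER_NEAREST)
cr=cv2.resize(cv2.convertScaleAbs(D['p'][214:262,378:468,::-1],alpha=4,beta=20),None,fx=6,fy=6,interpolation=cv2.INTER_CUBIC)
cv2.imwrite('pics/st.png',np.vstack([cv2.cvtColor(o,8),cr]))
E
```

```text
stand (array([ 541.6, -313.1]), array([ 56.3, 167. ]), 7.31) 0.08003263061058284
stand open (array([ 541.6, -312.9]), array([ 56.3, 166.6]), 7.31) 0.07994155687182682
pad (array([590.7, -16.3]), array([23.8, 80.5]), 76.74) 367 [ 0.5903982  -0.01626665  0.06940202]
foot (array([591.4, -16.3]), array([ 88.5, 128.6]), 76.66) [ 0.58919936 -0.01658881  0.0093541 ]
tyre [153.  242.6] [0.557  0.3094 0.0406] 111 (array([557.3, 309. ]), array([21.3, 35.2]), 89.63)
tyre [118.9 244.4] [0.5552 0.3898 0.041 ] 105 (array([555.3, 390.6]), array([20.4, 30.8]), 88.7)
tyre [137.  282.2] [0.4661 0.3474 0.0379] 76 (array([467.1, 347.4]), array([33.3, 33.8]), 6.0)
tyre [152.8 302.4] [0.4188 0.3092 0.0419] 169 (array([418.2, 310.8]), array([37.9, 30.5]), 4.84)
tyre [120.7 304.4] [0.4163 0.3837 0.0419] 162 (array([417. , 385.1]), array([37.1, 27.4]), 0.83)
floor nan
button [0.52520865 0.34941411 0.028     ]
batt row 266 [ 1. -1.  0.  2. 38. 35. 38. 34. 35. 34. 35. 34. 34. 31. 32. 37. 36. 34.
 35. 27. 14. 10. -0. -3.]
batt row 276 [ 1.  2. -0. -4. 38. 39. 35. 33. 33. 32. 32. 31. 34. 37. 32. 39. 33. 35.
 32. 31. 22. 10.  3. -0.]
batt row 286 [-0.  2. -7.  3. 35. 36. 36. 35. 40. 34. 31. 36. 33. 36. 33. 38. 29. 34.
 32. 30. 24. 11. -1. -6.]
```

View pics/st.png

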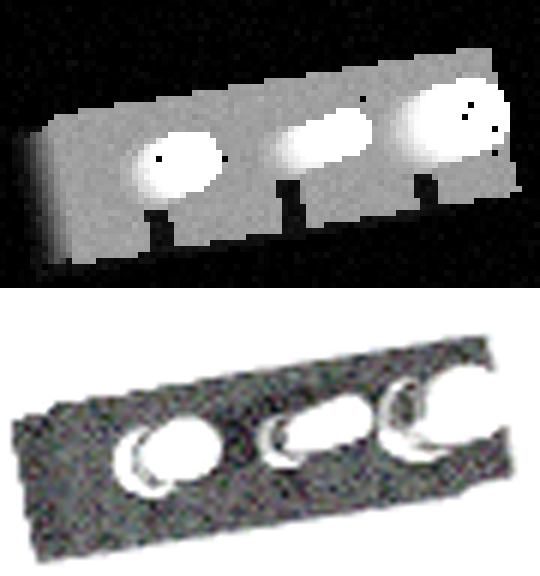

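The slots open toward the robot (down in the image), and the stand's yaw is about +7.3°. The pad centre is about (0.590,-0.016) with yaw -13.3°, and both match the given sizes. Next I refine the car's pose from its depth silhouette.

```bash
python3 - <<'E'
from h import *
d=np.load('top0.npz')['d']; W=cloud('top',d)
m=np.zeros(d.shape,bool); m[226:320,108:168]=1
for lo in (.015,.022,.028):
    k=m&(W[...,2]>lo); k=cv2.morphologyEx(k.astype(np.uint8),cv2.MORPH_OPEN,np.ones((3,3)))>0
    c,s,a=cv2.minAreaRect((W[k][:,:2]*1000).astype(np.float32)); print(lo,c,s,a)
# battery edges
k=m&(W[...,2]>.030); k[:265]=0;k[287:]=0
ys=[];
for v in range(265,287):
    u=np.where(k[v])[0]; ys.append((W[v,u,0].mean(),W[v,u,1].min(),W[v,u,1].max(),len(u)))
ys=np.array(ys); print(ys.mean(0)); print(np.polyfit(ys[:,0],ys[:,1],1)[0],np.polyfit(ys[:,0],ys[:,2],1)[0])
for v in (264.5,287): print(world('top',d,137.2,v,.036))
E
```

```text
0.015 (491.9036560058594, 347.3788146972656) (194.30641174316406, 107.80095672607422) 1.5672403573989868
0.022 (486.0865783691406, 347.75982666015625) (183.31349182128906, 107.73308563232422) 1.0909533500671387
0.028 (486.40447998046875, 348.9313049316406) (182.13124084472656, 104.57083129882812) 1.4849178791046143
[ 0.48167116  0.33109792  0.36568074 15.63636364]
0.006854748523187306 -0.0012600738980297962
[0.50719628 0.34767862 0.036     ]
[0.45500755 0.3473109  0.036     ]
```

Emit:
carry_out:
  commands:
    - {"fingers": 0.093, "linear": [0, 0, -0.03], "turn": [0, 0, 0.113]}
    - {"fingers": 0.093, "linear": [0, 0, 0], "turn": [0, 0, 0.113]}
    - {"fingers": 0.093, "linear": [0, 0, 0], "turn": [0, 0, 0.113]}
    - {"fingers": 0.093, "linear": [-0.02, -0.045, 0], "turn": [0, 0, 0]}
    - {"fingers": 0.093, "linear": [-0.02, -0.045, 0], "turn": [0, 0, 0]}
    - {"fingers": 0.093, "linear": [-0.02, -0.045, 0], "turn": [0, 0, 0]}
    - {"fingers": 0.093, "linear": [-0.025, -0.042, 0], "turn": [0, 0, 0]}
    - {"fingers": 0.093, "linear": [-0.03, -0.035, 0], "turn": [0, 0, 0]}
    - {"fingers": 0.093, "linear": [-0.035, -0.03, 0], "turn": [0, 0, 0]}
    - {"fingers": 0.093, "linear": [-0.04, -0.025, 0], "turn": [0, 0, 0]}
    - {"fingers": 0.093, "linear": [-0.045, -0.015, 0], "turn": [0, 0, 0]}

```text
time: 1.2
position: [0.5002, -0.3755, 0.2586]
ee_rot: [3.141, 0.001, -1.569]
ft_force: [0.5, 0.1, 0.2]
finger_gap: 0.0933
```

Emit:
carry_out:
  commands:
    - {"fingers": 0.093, "linear": [-0.045, 0, 0], "turn": [0, 0, 0]}
    - {"fingers": 0.093, "linear": [-0.045, 0, 0], "turn": [0, 0, 0]}
    - {"fingers": 0.093, "linear": [-0.045, 0, 0], "turn": [0, 0, 0]}
    - {"fingers": 0.093, "linear": [-0.045, 0, 0], "turn": [0, 0, 0]}
    - {"fingers": 0.093, "linear": [-0.045, 0, 0], "turn": [0, 0, 0]}
    - {"fingers": 0.093, "linear": [-0.045, 0, 0], "turn": [0, 0, 0]}
    - {"fingers": 0.093, "linear": [-0.045, 0, 0], "turn": [0, 0, 0]}
    - {"fingers": 0.093, "linear": [-0.045, 0, 0], "turn": [0, 0, 0]}
    - {"fingers": 0.093, "linear": [-0.045, 0, 0], "turn": [0, 0, 0]}
    - {"fingers": 0.093, "linear": [-0.045, 0, 0], "turn": [0, 0, 0]}
    - {"fingers": 0.093, "linear": [-0.045, 0, 0], "turn": [0, 0, 0]}
    - {"fingers": 0.093, "linear": [-0.045, 0, 0], "turn": [0, 0, 0]}
    - {"fingers": 0.093, "linear": [-0.045, 0, 0], "turn": [0, 0, 0]}
    - {"fingers": 0.093, "linear": [-0.045, 0, 0], "turn": [0, 0, 0]}
    - {"fingers": 0.093, "linear": [-0.045, 0, 0], "turn": [0, 0, 0]}
    - {"fingers": 0.093, "linear": [-0.045, 0, 0], "turn": [0, 0, 0]}
    - {"fingers": 0.093, "linear": [-0.004, 0.02, 0.045], "turn": [0, 0, -0.02]}
    - {"fingers": 0.093, "linear": [0, 0, 0.045], "turn": [0, 0, 0]}
    - {"fingers": 0.093, "linear": [0, 0, 0.045], "turn": [0, 0, 0]}
    - {"fingers": 0.093, "linear": [0, 0, 0], "turn": [0, 0, 0]}

```text
time: 3.2
position: [0.4735, 0.3432, 0.1185]
ee_rot: [3.129, -0.009, -1.549]
ft_force: [-0.5, -0.7, -0.5]
finger_gap: 0.0929
```

Emit:
carry_out:
  commands:
    - {"fingers": 0.093, "linear": [0, 0, 0], "turn": [0, 0, 0]}
    - {"fingers": 0.093, "linear": [0, 0, 0], "turn": [0, 0, 0]}

```text
time: 3.4
position: [0.4795, 0.3475, 0.1272]
ee_rot: [-3.138, 0.003, -1.55]
ft_force: [0.1, -0.1, 1.0]
finger_gap: 0.0929
```

Emit:
carry_out:
  commands:
    - {"fingers": 0.093, "linear": [0, 0, 0.025], "turn": [0, 0, 0]}
    - {"fingers": 0.093, "linear": [0, 0, 0.025], "turn": [0, 0, 0]}
    - {"fingers": 0.093, "linear": [0, 0, 0.02], "turn": [0, 0, 0]}
    - {"fingers": 0.093, "linear": [0, 0, 0.015], "turn": [0, 0, 0]}
    - {"fingers": 0.08, "linear": [0, 0, 0.01], "turn": [0, 0, 0]}
    - {"fingers": 0.07, "linear": [0, 0, 0.006], "turn": [0, 0, 0]}
    - {"fingers": 0.06, "linear": [0, 0, 0], "turn": [0, 0, 0]}
    - {"fingers": 0.06, "linear": [0, 0, 0], "turn": [0, 0, 0]}
    - {"fingers": 0.06, "linear": [0, 0, 0], "turn": [0, 0, 0]}

```text
time: 4.3
position: [0.4785, 0.3469, 0.0247]
ee_rot: [-3.14, 0.001, -1.55]
ft_force: [0.3, 0.4, -0.2]
finger_gap: 0.0608
```

```bash
python3 - <<'E'
from h import *
s=manip.state(); print(s['position'],s['ee_rot'],s['finger_gap'])
p,d=snap('side','s1'); cv2.imwrite('pics/s1c.png',cv2.resize(p[300:420,200:400,::-1],None,fx=4,fy=4,interpolation=cv2.INTER_CUBIC))
E
```

```text
[0.47848158 0.34686785 0.02468855] [-3.14002126e+00  1.20920127e-03 -1.55006550e+00] 0.06082693479208362
```

View pics/s1c.png

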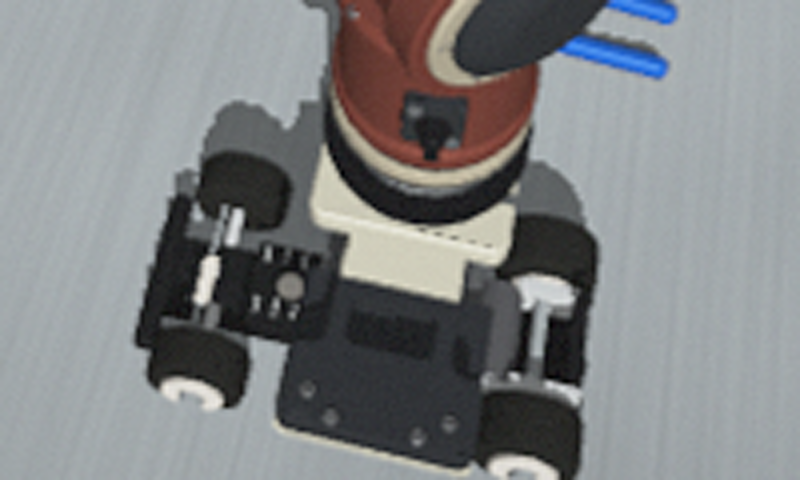

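The gripper sits between the wheels over the battery, and the button is clear at crop (290,287). I lower a little more and close the fingers.

Emit:
carry_out:
  commands:
    - {"fingers": 0.05, "linear": [0, 0, 0.004], "turn": [0, 0, 0]}
    - {"fingers": 0.045, "linear": [0, 0, 0], "turn": [0, 0, 0]}
    - {"fingers": 0.04, "linear": [0, 0, 0], "turn": [0, 0, 0]}
    - {"fingers": 0.025, "linear": [0, 0, 0], "turn": [0, 0, 0]}
    - {"fingers": 0.025, "linear": [0, 0, 0], "turn": [0, 0, 0]}
    - {"fingers": 0.025, "linear": [0, 0, 0], "turn": [0, 0, 0]}

```text
time: 4.95
position: [0.4777, 0.347, 0.0196]
ee_rot: [3.142, 0.001, -1.549]
ft_force: [-0.9, 1.4, -1.0]
finger_gap: 0.0359
```

Emit:
carry_out:
  commands:
    - {"fingers": 0.025, "linear": [0, 0, -0.01], "turn": [0, 0, 0]}
    - {"fingers": 0.025, "linear": [0, 0, -0.025], "turn": [0, 0, 0]}
    - {"fingers": 0.025, "linear": [0, 0, -0.035], "turn": [0, 0, 0]}
    - {"fingers": 0.025, "linear": [0, 0, -0.035], "turn": [0, 0, 0]}
    - {"fingers": 0.025, "linear": [0.01, -0.002, -0.02], "turn": [0, 0, 0]}
    - {"fingers": 0.025, "linear": [0.023, -0.008, -0.005], "turn": [0, 0, 0.05]}
    - {"fingers": 0.025, "linear": [0.04, -0.01, 0], "turn": [0, 0, 0]}
    - {"fingers": 0.025, "linear": [0.04, -0.01, 0], "turn": [0, 0, 0]}
    - {"fingers": 0.025, "linear": [0.04, -0.01, 0], "turn": [0, 0, 0]}
    - {"fingers": 0.025, "linear": [0.04, -0.01, 0], "turn": [0, 0, 0]}
    - {"fingers": 0.025, "linear": [0.04, -0.01, 0], "turn": [0, 0, 0]}
    - {"fingers": 0.025, "linear": [0.04, -0.01, 0], "turn": [0, 0, 0]}
    - {"fingers": 0.025, "linear": [0.035, -0.01, 0], "turn": [0, 0, 0]}
    - {"fingers": 0.025, "linear": [0.025, -0.005, 0], "turn": [0, 0, 0.05]}
    - {"fingers": 0.025, "linear": [0.015, 0, 0], "turn": [0, 0, 0.08]}
    - {"fingers": 0.025, "linear": [0, 0, 0], "turn": [0, 0, 0.07]}
    - {"fingers": 0.025, "linear": [0, 0, 0], "turn": [0, 0, 0]}
    - {"fingers": 0.025, "linear": [0, 0, 0], "turn": [0, 0, 0]}
    - {"fingers": 0.025, "linear": [0, 0, 0], "turn": [0, 0, 0]}

```text
time: 6.85
position: [0.5531, -0.0028, 0.1496]
ee_rot: [3.141, 0.0, -1.798]
ft_force: [0.4, -0.0, -4.4]
finger_gap: 0.0355
```

```bash
python3 - <<'E'
from h import *
s=manip.state(); print(s['position'],s['ee_rot'],s['finger_gap'],s['time'])
p,d=snap('top','t2'); q,e=snap('side','s2')
a=cv2.resize(p[165:275,230:350],None,fx=4,fy=4,interpolation=cv2.INTER_CUBIC)[:, :400]
b=cv2.resize(q[130:280,200:350],None,fx=3,fy=3,interpolation=cv2.INTER_CUBIC)[:, :400]
o=np.zeros((460,800,3),np.uint8); o[:440,:400]=a[:440]; o[:450,400:]=b
cv2.imwrite('pics/c2.png',cv2.convertScaleAbs(o[:,:,::-1],alpha=1.5,beta=10))
E
```

```text
[ 0.55306422 -0.00279512  0.14957868] [ 3.14058092e+00  1.11528094e-05 -1.79783129e+00] 0.03553021538316743 6.85
```

View pics/c2.png

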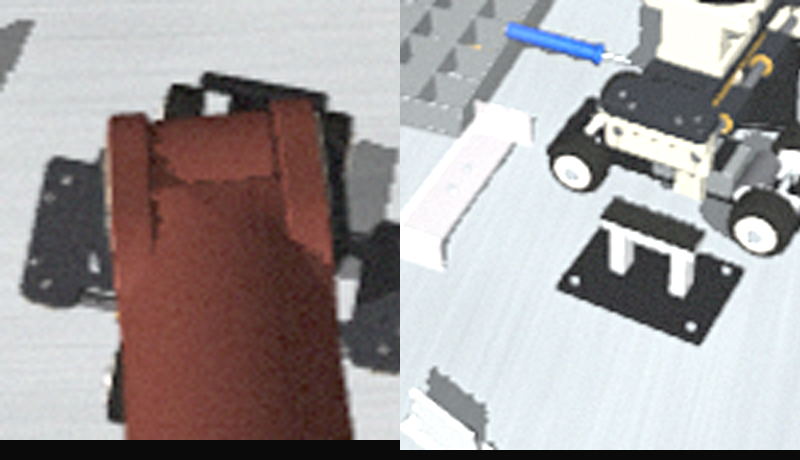

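The side view (right crop) shows the car level in the grip above the stand. The left hubs are at crop (572,170) and (753,235), and the pad corners run along the line (603,205) to (703,245). I use the hubs to find where the gripper holds the car.

```bash
python3 - <<'E'
from h import *
s=manip.state(); t=s['position']; yaw=s['ee_rot'][2]+np.pi/2
ex=np.array([np.cos(yaw),np.sin(yaw)]); ey=np.array([-ex[1],ex[0]])
for u,v in ((572,170),(753,235)):
    w=world('side',None,200+(u-400)/3,130+v/3,.153)[:2]-t[:2]; print('hub rel TCP in car axes',w@ex,w@ey)
# pad check in side view: cloud
D=np.load('s2.npz'); W=cloud('side',D['d']); m=np.zeros(D['d'].shape,bool); m[195:220,262:306]=1
m&=(W[...,2]>.062)&(W[...,2]<.078); c,z,a=cv2.minAreaRect((W[m][:,:2]*1000).astype(np.float32)); print('pad side',c,z,a,W[m].mean(0))
# top cloud: front-left/ right extents of car front
D=np.load('t2.npz'); W=cloud('top',D['d']); m=np.zeros(D['d'].shape,bool); m[175:275,235:345]=1
m&=(W[...,2]>.140)&(W[...,2]<.180); w=W[m][:,:2]-t[:2]; print('car front x max rel TCP',np.percentile(w@ex,[98,99.5,100]),'y',(w@ey).min(),(w@ey).max())
# target move in tool axes for car x at TCP = -10.5
for off in (-9,-10.5,-12):
  tgt=np.array([.5905,-.0163])+off/1000*np.array([np.cos(-.232),np.sin(-.232)]); dl=tgt-t[:2]; ps=s['ee_rot'][2]
  print(off,tgt,dl@[np.cos(ps),np.sin(ps)],dl@[np.sin(ps),-np.cos(ps)])
E
```

```text
hub rel TCP in car axes 0.08101330553725149 0.051147834038982876
hub rel TCP in car axes -0.05790989814491598 0.05124822849290228
pad side (593.2686157226562, -15.540260314941406) (27.335399627685547, 80.64884948730469) 77.15078735351562 [ 0.59223688 -0.01298947  0.06930173]
car front x max rel TCP [0.11091415 0.11174224 0.11220569] y -0.056013489214343855 0.05267800332764123
-9 [ 0.58174112 -0.01423068] 0.004687073719310131 -0.03026701180362089
-10.5 [ 0.58028131 -0.01388579] 0.004680274781823851 -0.028767027212216998
-12 [ 0.5788215  -0.01354091] 0.004673475844337571 -0.0272670426208131
```

Emit:
carry_out:
  commands:
    - {"fingers": 0.025, "linear": [0.002, -0.014, 0], "turn": [0, 0, 0.003]}
    - {"fingers": 0.025, "linear": [0.002, -0.014, 0], "turn": [0, 0, 0]}
    - {"fingers": 0.025, "linear": [0, 0, 0.015], "turn": [0, 0, 0]}
    - {"fingers": 0.025, "linear": [0, 0, 0.02], "turn": [0, 0, 0]}
    - {"fingers": 0.025, "linear": [0, 0, 0.015], "turn": [0, 0, 0]}
    - {"fingers": 0.025, "linear": [0, 0, 0.007], "turn": [0, 0, 0]}
    - {"fingers": 0.025, "linear": [0, 0, 0], "turn": [0, 0, 0]}
    - {"fingers": 0.025, "linear": [0, 0, 0], "turn": [0, 0, 0]}
    - {"fingers": 0.025, "linear": [0, 0, 0], "turn": [0, 0, 0]}

```text
time: 7.85
position: [0.5808, -0.0136, 0.0937]
ee_rot: [-3.139, 0.001, -1.803]
ft_force: [0.1, 0.2, -4.6]
finger_gap: 0.0362
```

Emit:
carry_out:
  commands:
    - {"fingers": 0.025, "linear": [0, 0, 0.006], "turn": [0, 0, 0]}
    - {"fingers": 0.025, "linear": [0, 0, 0.003], "turn": [0, 0, 0]}
    - {"fingers": 0.025, "linear": [0, 0, 0.002], "turn": [0, 0, 0]}
    - {"fingers": 0.025, "linear": [0, 0, 0], "turn": [0, 0, 0]}
    - {"fingers": 0.025, "linear": [0, 0, 0], "turn": [0, 0, 0]}

```text
time: 8.35
position: [0.5799, -0.0137, 0.0816]
ee_rot: [3.142, 0.0, -1.803]
ft_force: [0.5, 0.5, -4.9]
finger_gap: 0.0359
```

Emit:
carry_out:
  commands:
    - {"fingers": 0.025, "linear": [0, 0, 0.001], "turn": [0, 0, 0]}
    - {"fingers": 0.025, "linear": [0, 0, 0.001], "turn": [0, 0, 0]}
    - {"fingers": 0.025, "linear": [0, 0, 0], "turn": [0, 0, 0]}

```text
time: 8.65
position: [0.5802, -0.0137, 0.0806]
ee_rot: [-3.141, 0.0, -1.803]
ft_force: [-2.2, 0.9, 2.3]
finger_gap: 0.036
```

Contact at TCP z = 0.0806, exactly as predicted, and the weight is on the pad. I release and rise.

Emit:
carry_out:
  commands:
    - {"fingers": 0.038, "linear": [0, 0, 0], "turn": [0, 0, 0]}
    - {"fingers": 0.042, "linear": [0, 0, 0], "turn": [0, 0, 0]}
    - {"fingers": 0.055, "linear": [0, 0, 0], "turn": [0, 0, 0]}
    - {"fingers": 0.07, "linear": [0, 0, 0], "turn": [0, 0, 0]}
    - {"fingers": 0.07, "linear": [0, 0, -0.01], "turn": [0, 0, 0]}
    - {"fingers": 0.07, "linear": [0, 0, -0.03], "turn": [0, 0, 0]}
    - {"fingers": 0.07, "linear": [0, 0, -0.045], "turn": [0, 0, 0]}
    - {"fingers": 0.07, "linear": [0, 0, -0.045], "turn": [0, 0, 0]}
    - {"fingers": 0.07, "linear": [0, 0, -0.04], "turn": [0, 0, 0]}
    - {"fingers": 0.07, "linear": [0.04, 0, -0.01], "turn": [0, 0, 0]}
    - {"fingers": 0.07, "linear": [0.045, 0, 0], "turn": [0, 0, 0]}
    - {"fingers": 0.07, "linear": [0.045, 0, 0], "turn": [0, 0, 0]}
    - {"fingers": 0.07, "linear": [0.045, 0, 0], "turn": [0, 0, 0]}
    - {"fingers": 0.07, "linear": [0.04, 0, 0], "turn": [0, 0, 0]}
    - {"fingers": 0.07, "linear": [0, 0, 0], "turn": [0, 0, 0]}
    - {"fingers": 0.07, "linear": [0, 0, 0], "turn": [0, 0, 0]}

```text
time: 10.25
position: [0.5301, -0.2239, 0.2602]
ee_rot: [-3.141, 0.0, -1.806]
ft_force: [0.0, 0.8, -0.3]
finger_gap: 0.07
```

```bash
python3 - <<'E'
from h import *
s=manip.state(); print(s['position'],s['ee_rot'],s['finger_gap'],s['time'])
p,d=snap('top','t3'); q,e=snap('side','s3')
a=cv2.resize(p[165:275,240:340],None,fx=4,fy=4,interpolation=cv2.INTER_CUBIC)
b=cv2.resize(q[160:260,230:330],None,fx=4,fy=4,interpolation=cv2.INTER_CUBIC)
o=np.zeros((460,800,3),np.uint8); o[:440,:400]=a; o[:400,400:]=b
cv2.imwrite('pics/c3.png',cv2.convertScaleAbs(o[:,:,::-1],alpha=1.5,beta=10))
W=cloud('top',d); m=np.zeros(d.shape,bool); m[165:285,230:350]=1
k=m&(W[...,2]>.085)&(W[...,2]<.12); k=cv2.morphologyEx(k.astype(np.uint8),cv2.MORPH_OPEN,np.ones((3,3)))>0
c,z,ang=cv2.minAreaRect((W[k][:,:2]*1000).astype(np.float32)); print(c,z,ang)
E
```

```text
[ 0.53006303 -0.22387271  0.26022682] [-3.14093402e+00  2.94354205e-04 -1.80572883e+00] 0.06997218545382496 10.25
(588.0573120117188, -17.769515991210938) (107.92359161376953, 182.4564208984375) 77.5100326538086
```

View pics/c3.png

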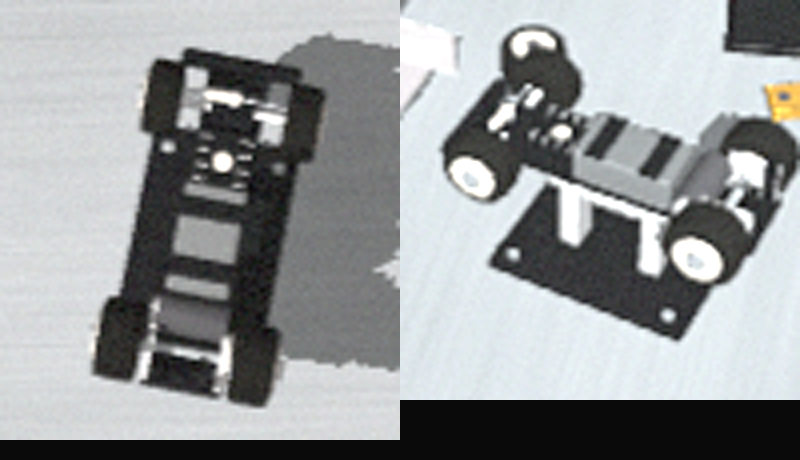

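The car sits level on the pad, all wheels are well clear, and it is in line with the foot. The button is at top crop (223,161) and side crop (562,131). Now I compute the button and driver positions.

```bash
python3 - <<'E'
from h import *
print('btn top',world('top',None,240+223/4-.4,165+161/4-.4,.089),'side',world('side',None,230+162/4-.4,160+131/4-.4,.089))
D=np.load('top0.npz'); W=cloud('top',D['d'])
m=np.zeros(D['d'].shape,bool); m[225:248,424:443]=1
for lo,hi in ((.165,.18),(.14,.165),(.11,.14)):
    k=m&(W[...,2]>lo)&(W[...,2]<hi); print(lo,k.sum(),W[k].mean(0))
print('top',world('top',None,435.8,234.8,.173))
D=np.load('side0.npz'); W=cloud('side',D['d']); m=np.zeros(D['d'].shape,bool); m[90:145,318:342]=1
k=m&(W[...,2]>.095)&(W[...,2]<.18)
v,u=np.where(k); 
h,xe,ye=np.histogram2d(W[k][:,0],W[k][:,1],bins=[np.arange(.48,.6,.01),np.arange(-.42,-.2,.01)])
for i,j in zip(*np.where(h>8)): 
    q=W[k]; s=(abs(q[:,0]-xe[i]-.005)<.005)&(abs(q[:,1]-ye[j]-.005)<.005); print(np.round(xe[i],2),np.round(ye[j],2),int(h[i,j]),q[s].mean(0).round(3),q[s][:,2].max().round(3))
E
```

```text
btn top [ 0.62768916 -0.02638493  0.089     ] side [ 0.63004513 -0.02660834  0.089     ]
0.165 49 [ 0.54117593 -0.31184953  0.17364059]
0.14 27 [ 0.53958584 -0.30725505  0.15445647]
0.11 30 [ 0.53933571 -0.30729269  0.12505233]
top [ 0.54251935 -0.3123828   0.173     ]
0.52 -0.26 22 [ 0.529 -0.257  0.121] 0.149
0.53 -0.36 17 [ 0.538 -0.357  0.12 ] 0.148
0.53 -0.31 19 [ 0.538 -0.308  0.154] 0.175
0.53 -0.26 75 [ 0.535 -0.254  0.126] 0.152
0.54 -0.32 9 [ 0.544 -0.313  0.17 ] 0.176
0.54 -0.31 60 [ 0.545 -0.306  0.153] 0.178
0.54 -0.26 55 [ 0.544 -0.256  0.124] 0.151
0.55 -0.36 25 [ 0.558 -0.353  0.126] 0.153
0.56 -0.36 16 [ 0.562 -0.356  0.126] 0.149
```

Emit:
carry_out:
  commands:
    - {"fingers": 0.06, "linear": [0, 0, 0], "turn": [0, 0, -0.138]}
    - {"fingers": 0.06, "linear": [0, 0, 0], "turn": [0, 0, -0.138]}
    - {"fingers": 0.06, "linear": [0, 0, 0], "turn": [0, 0, -0.138]}
    - {"fingers": 0.06, "linear": [0, 0, 0], "turn": [0, 0, -0.138]}
    - {"fingers": 0.06, "linear": [0, 0, 0], "turn": [0, 0, -0.138]}
    - {"fingers": 0.06, "linear": [0, 0, 0], "turn": [0, 0, -0.138]}
    - {"fingers": 0.06, "linear": [0, 0, 0], "turn": [0, 0, -0.138]}
    - {"fingers": 0.06, "linear": [0, 0, 0], "turn": [0, 0, -0.138]}
    - {"fingers": 0.06, "linear": [0, 0, 0], "turn": [0, 0, -0.138]}
    - {"fingers": 0.06, "linear": [0, 0, 0], "turn": [0, 0, -0.138]}
    - {"fingers": 0.06, "linear": [0, 0, 0], "turn": [0, 0, -0.138]}
    - {"fingers": 0.06, "linear": [0, 0, 0], "turn": [0, 0, -0.138]}
    - {"fingers": 0.06, "linear": [0, 0, 0], "turn": [0, 0, -0.138]}
    - {"fingers": 0.06, "linear": [0, 0, 0], "turn": [0, 0, -0.138]}
    - {"fingers": 0.06, "linear": [0, 0.03, 0], "turn": [0, 0, 0]}
    - {"fingers": 0.06, "linear": [0, 0.035, 0], "turn": [0, 0, 0]}
    - {"fingers": 0.06, "linear": [0, 0.024, 0], "turn": [0, 0, 0]}
    - {"fingers": 0.06, "linear": [0, 0, 0], "turn": [0, 0, 0]}
    - {"fingers": 0.06, "linear": [0, 0, 0], "turn": [0, 0, 0]}
    - {"fingers": 0.06, "linear": [0, 0, 0], "turn": [0, 0, 0]}

```text
time: 12.35
position: [0.5427, -0.3081, 0.26]
ee_rot: [-3.14, -0.001, 0.133]
ft_force: [0.2, 0.3, -0.4]
finger_gap: 0.06
```

Emit:
carry_out:
  commands:
    - {"fingers": 0.06, "linear": [-0.002, 0.004, 0.02], "turn": [0, 0, 0.006]}
    - {"fingers": 0.06, "linear": [0, 0, 0.03], "turn": [0, 0, 0]}
    - {"fingers": 0.06, "linear": [0, 0, 0.03], "turn": [0, 0, 0]}
    - {"fingers": 0.06, "linear": [0, 0, 0.025], "turn": [0, 0, 0]}
    - {"fingers": 0.05, "linear": [0, 0, 0.017], "turn": [0, 0, 0]}
    - {"fingers": 0.04, "linear": [0, 0, 0.009], "turn": [0, 0, 0]}
    - {"fingers": 0.04, "linear": [0, 0, 0], "turn": [0, 0, 0]}
    - {"fingers": 0.04, "linear": [0, 0, 0], "turn": [0, 0, 0]}
    - {"fingers": 0.04, "linear": [0, 0, 0], "turn": [0, 0, 0]}

```text
time: 13.25
position: [0.5414, -0.3153, 0.1301]
ee_rot: [3.14, -0.002, 0.124]
ft_force: [0.3, 0.7, -0.4]
finger_gap: 0.0401
```

Emit:
carry_out:
  commands:
    - {"fingers": 0.03, "linear": [0, -0.0025, 0], "turn": [0, 0, 0]}
    - {"fingers": 0.025, "linear": [0, 0, 0], "turn": [0, 0, 0]}
    - {"fingers": 0.02, "linear": [0, 0, 0], "turn": [0, 0, 0]}
    - {"fingers": 0.01, "linear": [0, 0, 0], "turn": [0, 0, 0]}
    - {"fingers": 0.01, "linear": [0, 0, 0], "turn": [0, 0, 0]}
    - {"fingers": 0.01, "linear": [0, 0, 0], "turn": [0, 0, 0]}

```text
time: 13.85
position: [0.5402, -0.313, 0.1288]
ee_rot: [3.142, -0.0, 0.123]
ft_force: [-0.5, -0.1, 1.9]
finger_gap: 0.0155
```

Emit:
carry_out:
  commands:
    - {"fingers": 0.01, "linear": [0, 0, -0.005], "turn": [0, 0, 0]}
    - {"fingers": 0.01, "linear": [0, 0, -0.015], "turn": [0, 0, 0]}
    - {"fingers": 0.01, "linear": [0, 0, -0.025], "turn": [0, 0, 0]}
    - {"fingers": 0.01, "linear": [0, 0, -0.03], "turn": [0, 0, 0]}
    - {"fingers": 0.01, "linear": [0, 0, -0.03], "turn": [0, 0, 0]}
    - {"fingers": 0.01, "linear": [0, 0, -0.025], "turn": [0, 0, 0]}
    - {"fingers": 0.01, "linear": [0, 0, 0], "turn": [0, 0, 0]}
    - {"fingers": 0.01, "linear": [0, 0, 0], "turn": [0, 0, 0]}

```text
time: 14.65
position: [0.5398, -0.3128, 0.2585]
ee_rot: [3.141, 0.0, 0.123]
ft_force: [-1.1, -0.2, -0.1]
finger_gap: 0.0158
```

```bash
python3 - <<'E'
from h import *
s=manip.state(); print(s['position'],s['ee_rot'],s['finger_gap'],s['time'])
q,e=snap('side','s4')
b=cv2.resize(q[30:180,260:400],None,fx=4,fy=4,interpolation=cv2.INTER_CUBIC)
cv2.imwrite('pics/c4.png',cv2.convertScaleAbs(b[:,:,::-1],alpha=1.4,beta=10))
E
```

```text
[ 0.5398409  -0.31283239  0.2585106 ] [3.14145267e+00 2.42965661e-04 1.23113685e-01] 0.015762857113375845 14.65
```

View pics/c4.png

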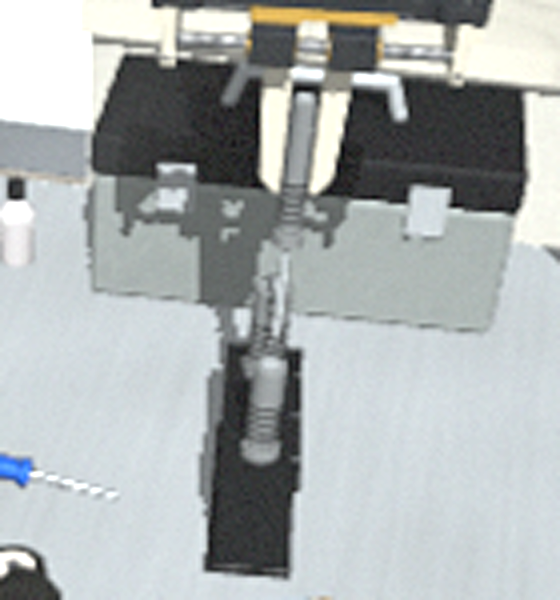

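The slim grey driver hangs upright between the fingers (grip at crop (300,130)). I raise it clear of its neighbour and go over the button.

Emit:
carry_out:
  commands:
    - {"fingers": 0.01, "linear": [0, 0, -0.025], "turn": [0, 0, 0]}
    - {"fingers": 0.01, "linear": [0.004, -0.006, -0.02], "turn": [0, 0, 0]}
    - {"fingers": 0.01, "linear": [0.01, -0.022, 0], "turn": [0, 0, 0]}
    - {"fingers": 0.01, "linear": [0.017, -0.038, 0], "turn": [0, 0, 0]}
    - {"fingers": 0.01, "linear": [0.017, -0.038, 0], "turn": [0, 0, 0]}
    - {"fingers": 0.01, "linear": [0.017, -0.038, 0], "turn": [0, 0, 0]}
    - {"fingers": 0.01, "linear": [0.017, -0.038, 0], "turn": [0, 0, 0]}
    - {"fingers": 0.01, "linear": [0.017, -0.038, 0], "turn": [0, 0, 0]}
    - {"fingers": 0.01, "linear": [0.014, -0.032, 0], "turn": [0, 0, 0]}
    - {"fingers": 0.01, "linear": [0.007, -0.017, 0], "turn": [0, 0, 0]}
    - {"fingers": 0.01, "linear": [0.003, -0.007, 0.02], "turn": [0, 0, 0]}
    - {"fingers": 0.01, "linear": [0, 0, 0.025], "turn": [0, 0, 0]}
    - {"fingers": 0.01, "linear": [0, 0, 0.02], "turn": [0, 0, 0]}
    - {"fingers": 0.01, "linear": [0, 0, 0], "turn": [0, 0, 0]}
    - {"fingers": 0.01, "linear": [0, 0, 0], "turn": [0, 0, 0]}
    - {"fingers": 0.01, "linear": [0, 0, 0], "turn": [0, 0, 0]}

```text
time: 16.3
position: [0.6291, -0.0258, 0.2394]
ee_rot: [-3.141, -0.001, 0.123]
ft_force: [0.2, -0.5, 0.2]
finger_gap: 0.0158
```

Emit:
carry_out:
  commands:
    - {"fingers": 0.01, "linear": [-0.001, 0, 0.013], "turn": [0, 0, 0]}
    - {"fingers": 0.01, "linear": [0, 0, 0.012], "turn": [0, 0, 0]}
    - {"fingers": 0.01, "linear": [0, 0, 0], "turn": [0, 0, 0]}
    - {"fingers": 0.01, "linear": [0, 0, 0], "turn": [0, 0, 0]}
    - {"fingers": 0.01, "linear": [0, 0, 0], "turn": [0, 0, 0]}

```text
time: 16.8
position: [0.6278, -0.0259, 0.2139]
ee_rot: [-3.141, -0.001, 0.123]
ft_force: [0.1, 1.0, -0.5]
finger_gap: 0.0157
```

```bash
python3 - <<'E'
from h import *
s=manip.state(); print(s['position'],s['ee_rot'],s['ft_force'],s['time'])
q,e=snap('side','s5'); p,d=snap('top','t5')
b=cv2.resize(q[140:240,220:320],None,fx=6,fy=6,interpolation=cv2.INTER_CUBIC)
a=cv2.resize(p[180:230,275:308],None,fx=6,fy=6,interpolation=cv2.INTER_CUBIC)
o=np.zeros((600,800,3),np.uint8); o[:600,:600]=b; o[:300,602:800]=a
cv2.imwrite('pics/c5.png',cv2.convertScaleAbs(o[:,:,::-1],alpha=1.5,beta=10))
E
```

```text
[ 0.62783009 -0.02590428  0.21394431] [-3.14145331e+00 -6.49318396e-04  1.23066509e-01] [ 0.07912916  0.99471115 -0.47745457] 16.8
```

View pics/c5.png

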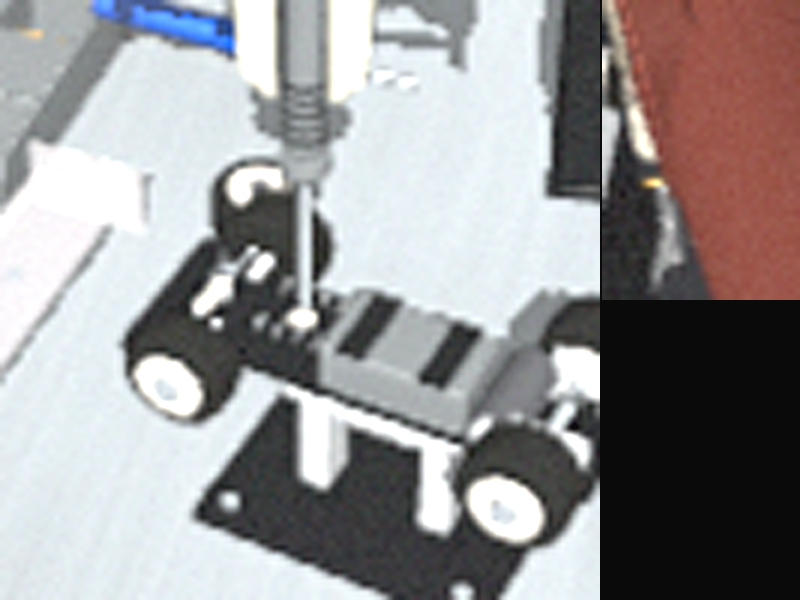

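The shaft tip sits just above the white button: shaft end at crop (307,305), button at (303,316). It is about 1 mm off, so I nudge by that and push slowly while watching the force.

Emit:
carry_out:
  commands:
    - {"fingers": 0.01, "linear": [0.001, 0, 0.003], "turn": [0, 0, 0]}
    - {"fingers": 0.01, "linear": [0, 0, 0.003], "turn": [0, 0, 0]}
    - {"fingers": 0.01, "linear": [0, 0, 0.001], "turn": [0, 0, 0]}
    - {"fingers": 0.01, "linear": [0, 0, 0], "turn": [0, 0, 0]}
    - {"fingers": 0.01, "linear": [0, 0, 0], "turn": [0, 0, 0]}

```text
time: 17.4
position: [0.6286, -0.0259, 0.2066]
ee_rot: [-3.141, 0.0, 0.123]
ft_force: [0.2, -0.0, -0.7]
finger_gap: 0.0151
```

Emit:
carry_out:
  commands:
    - {"fingers": 0.01, "linear": [0, 0, 0.001], "turn": [0, 0, 0]}
    - {"fingers": 0.01, "linear": [0, 0, 0.001], "turn": [0, 0, 0]}
    - {"fingers": 0.01, "linear": [0, 0, 0], "turn": [0, 0, 0]}
    - {"fingers": 0.01, "linear": [0, 0, 0], "turn": [0, 0, 0]}

```text
time: 17.8
position: [0.6287, -0.0258, 0.205]
ee_rot: [-3.142, -0.001, 0.123]
ft_force: [-0.0, -0.8, 1.4]
finger_gap: 0.0157
```

Emit:
carry_out:
  commands:
    - {"fingers": 0.01, "linear": [0, 0, 0.001], "turn": [0, 0, 0]}
    - {"fingers": 0.01, "linear": [0, 0, 0], "turn": [0, 0, 0]}
    - {"fingers": 0.01, "linear": [0, 0, 0], "turn": [0, 0, 0]}

```text
time: 18.1
position: [0.6288, -0.0258, 0.2039]
ee_rot: [-3.142, -0.001, 0.123]
ft_force: [0.1, -0.3, 2.5]
finger_gap: 0.0155
```

Emit:
carry_out:
  commands:
    - {"fingers": 0.01, "linear": [0, 0, 0.001], "turn": [0, 0, 0]}
    - {"fingers": 0.01, "linear": [0, 0, 0], "turn": [0, 0, 0]}
    - {"fingers": 0.01, "linear": [0, 0, 0], "turn": [0, 0, 0]}

```text
time: 18.4
position: [0.6287, -0.0258, 0.2029]
ee_rot: [-3.142, -0.001, 0.123]
ft_force: [0.2, -0.7, 2.9]
finger_gap: 0.0156
```

Emit:
carry_out:
  commands:
    - {"fingers": 0.01, "linear": [0, 0, 0.0007], "turn": [0, 0, 0]}
    - {"fingers": 0.01, "linear": [0, 0, 0], "turn": [0, 0, 0]}
    - {"fingers": 0.01, "linear": [0, 0, 0], "turn": [0, 0, 0]}

```text
time: 18.7
position: [0.6288, -0.0258, 0.2027]
ee_rot: [3.142, -0.001, 0.123]
ft_force: [0.1, -0.4, 5.6]
finger_gap: 0.0157
```

Emit:
carry_out:
  commands:
    - {"fingers": 0.01, "linear": [0, 0, 0.0007], "turn": [0, 0, 0]}
    - {"fingers": 0.01, "linear": [0, 0, 0], "turn": [0, 0, 0]}
    - {"fingers": 0.01, "linear": [0, 0, 0], "turn": [0, 0, 0]}
    - {"fingers": 0.01, "linear": [0, 0, 0], "turn": [0, 0, 0]}

```text
time: 19.1
position: [0.6289, -0.0258, 0.2026]
ee_rot: [3.141, -0.001, 0.123]
ft_force: [-0.9, -0.3, 7.3]
finger_gap: 0.0157
```

The button bottomed: the force rose to 7.3 N with no further travel. I retract straight up and go back over the slot.

Emit:
carry_out:
  commands:
    - {"fingers": 0.01, "linear": [0, 0, -0.003], "turn": [0, 0, 0]}
    - {"fingers": 0.01, "linear": [0, 0, -0.005], "turn": [0, 0, 0]}
    - {"fingers": 0.01, "linear": [0, 0, -0.02], "turn": [0, 0, 0]}
    - {"fingers": 0.01, "linear": [0, 0, -0.03], "turn": [0, 0, 0]}
    - {"fingers": 0.01, "linear": [0, 0, -0.03], "turn": [0, 0, 0]}
    - {"fingers": 0.01, "linear": [-0.006, 0.014, -0.012], "turn": [0, 0, 0]}
    - {"fingers": 0.01, "linear": [-0.017, 0.038, 0], "turn": [0, 0, 0]}
    - {"fingers": 0.01, "linear": [-0.017, 0.038, 0], "turn": [0, 0, 0]}
    - {"fingers": 0.01, "linear": [-0.017, 0.038, 0], "turn": [0, 0, 0]}
    - {"fingers": 0.01, "linear": [-0.017, 0.038, 0], "turn": [0, 0, 0]}
    - {"fingers": 0.01, "linear": [-0.017, 0.038, 0], "turn": [0, 0, 0]}
    - {"fingers": 0.01, "linear": [-0.016, 0.035, 0], "turn": [0, 0, 0]}
    - {"fingers": 0.01, "linear": [-0.01, 0.023, 0], "turn": [0, 0, 0]}
    - {"fingers": 0.01, "linear": [-0.006, 0.012, 0], "turn": [0, 0, 0]}
    - {"fingers": 0.01, "linear": [0, 0, 0], "turn": [0, 0, 0]}
    - {"fingers": 0.01, "linear": [0, 0, 0], "turn": [0, 0, 0]}
    - {"fingers": 0.01, "linear": [0, 0, 0], "turn": [0, 0, 0]}
    - {"fingers": 0.01, "linear": [0, 0, 0], "turn": [0, 0, 0]}

```text
time: 20.9
position: [0.5409, -0.3108, 0.3015]
ee_rot: [-3.141, -0.001, 0.126]
ft_force: [0.6, 0.2, -1.2]
finger_gap: 0.0156
```

Emit:
carry_out:
  commands:
    - {"fingers": 0.01, "linear": [-0.001, 0.002, 0.02], "turn": [0, 0, 0]}
    - {"fingers": 0.01, "linear": [0, 0, 0.03], "turn": [0, 0, 0]}
    - {"fingers": 0.01, "linear": [0, 0, 0.02], "turn": [0, 0, 0]}
    - {"fingers": 0.01, "linear": [0, 0, 0.01], "turn": [0, 0, 0]}
    - {"fingers": 0.01, "linear": [0, 0, 0], "turn": [0, 0, 0]}
    - {"fingers": 0.01, "linear": [0, 0, 0], "turn": [0, 0, 0]}
    - {"fingers": 0.01, "linear": [0, 0, 0], "turn": [0, 0, 0]}

```text
time: 21.6
position: [0.5404, -0.315, 0.2228]
ee_rot: [3.14, -0.003, 0.123]
ft_force: [1.3, -0.2, 0.8]
finger_gap: 0.0158
```

```bash
python3 - <<'E'
from h import *
s=manip.state(); print(s['position'],s['ee_rot'],s['ft_force'],s['time'])
q,e=snap('side','s6')
b=cv2.resize(q[60:190,270:370],None,fx=4,fy=4,interpolation=cv2.INTER_CUBIC)
c=cv2.resize(q[170:230,230:330],None,fx=4,fy=4,interpolation=cv2.INTER_CUBIC)
o=np.zeros((520,800,3),np.uint8); o[:,:400]=b; o[:240,400:]=c
cv2.imwrite('pics/c6.png',cv2.convertScaleAbs(o[:,:,::-1],alpha=1.7,beta=10))
E
```

```text
[ 0.54039626 -0.31504271  0.22280288] [ 3.14012291e+00 -2.57656823e-03  1.23370456e-01] [ 1.2713423  -0.19284821  0.80394213] 21.6
```

View pics/c6.png

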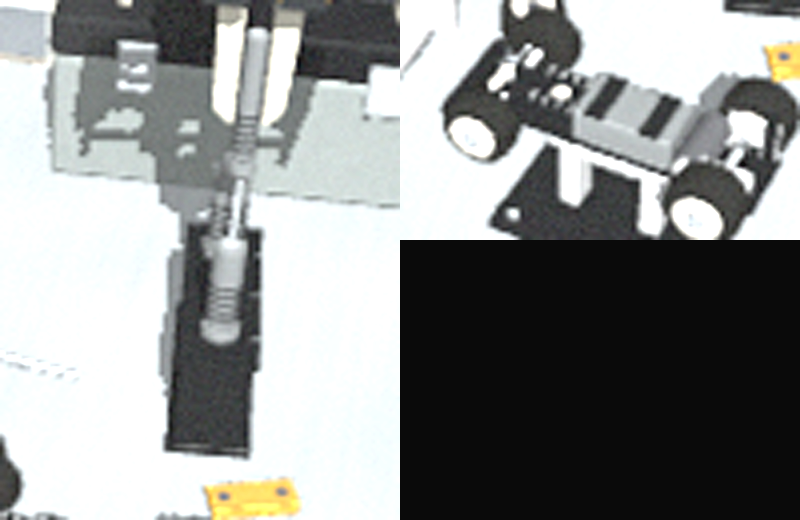

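The car is unchanged and the driver is upright over the middle slot. I correct 2 mm sideways and lower.

Emit:
carry_out:
  commands:
    - {"fingers": 0.01, "linear": [0, -0.002, 0], "turn": [0, 0, 0]}
    - {"fingers": 0.01, "linear": [0, 0, 0.01], "turn": [0, 0, 0]}
    - {"fingers": 0.01, "linear": [0, 0, 0], "turn": [0, 0, 0]}
    - {"fingers": 0.01, "linear": [0, 0, 0], "turn": [0, 0, 0]}
    - {"fingers": 0.01, "linear": [0, 0, 0], "turn": [0, 0, 0]}

```text
time: 22.15
position: [0.5392, -0.3131, 0.2112]
ee_rot: [-3.141, -0.0, 0.123]
ft_force: [-0.6, -0.6, -0.7]
finger_gap: 0.0155
```

Emit:
carry_out:
  commands:
    - {"fingers": 0.01, "linear": [0.001, 0, 0.012], "turn": [0, 0, 0]}
    - {"fingers": 0.01, "linear": [0, 0, 0.012], "turn": [0, 0, 0]}
    - {"fingers": 0.01, "linear": [0, 0, 0.012], "turn": [0, 0, 0]}
    - {"fingers": 0.01, "linear": [0, 0, 0], "turn": [0, 0, 0]}
    - {"fingers": 0.01, "linear": [0, 0, 0], "turn": [0, 0, 0]}

```text
time: 22.65
position: [0.5399, -0.3128, 0.1745]
ee_rot: [-3.141, 0.001, 0.123]
ft_force: [-0.3, 0.3, 0.0]
finger_gap: 0.0156
```

Emit:
carry_out:
  commands:
    - {"fingers": 0.01, "linear": [0, 0, 0.012], "turn": [0, 0, 0]}
    - {"fingers": 0.01, "linear": [0, 0, 0.012], "turn": [0, 0, 0]}
    - {"fingers": 0.01, "linear": [0, 0, 0.01], "turn": [0, 0, 0]}
    - {"fingers": 0.01, "linear": [0, 0, 0.006], "turn": [0, 0, 0]}
    - {"fingers": 0.01, "linear": [0, 0, 0], "turn": [0, 0, 0]}
    - {"fingers": 0.01, "linear": [0, 0, 0], "turn": [0, 0, 0]}

```text
time: 23.25
position: [0.5403, -0.3129, 0.1352]
ee_rot: [-3.141, -0.0, 0.123]
ft_force: [0.0, 0.7, 0.0]
finger_gap: 0.0154
```

Emit:
carry_out:
  commands:
    - {"fingers": 0.01, "linear": [0, 0, 0.003], "turn": [0, 0, 0]}
    - {"fingers": 0.01, "linear": [0, 0, 0.002], "turn": [0, 0, 0]}
    - {"fingers": 0.01, "linear": [0, 0, 0.001], "turn": [0, 0, 0]}
    - {"fingers": 0.01, "linear": [0, 0, 0], "turn": [0, 0, 0]}
    - {"fingers": 0.01, "linear": [0, 0, 0], "turn": [0, 0, 0]}

```text
time: 23.75
position: [0.5402, -0.3129, 0.1294]
ee_rot: [3.142, -0.0, 0.123]
ft_force: [-0.3, 0.9, 0.0]
finger_gap: 0.0156
```

Emit:
carry_out:
  commands:
    - {"fingers": 0.01, "linear": [0, 0, 0.0007], "turn": [0, 0, 0]}
    - {"fingers": 0.01, "linear": [0, 0, 0], "turn": [0, 0, 0]}
    - {"fingers": 0.01, "linear": [0, 0, 0], "turn": [0, 0, 0]}

```text
time: 24.05
position: [0.5403, -0.313, 0.1288]
ee_rot: [3.141, -0.0, 0.123]
ft_force: [-0.9, 0.8, 1.4]
finger_gap: 0.0153
```

Landed at the pick height with slight contact. I release, rise and retreat.

Emit:
carry_out:
  commands:
    - {"fingers": 0.017, "linear": [0, 0, 0], "turn": [0, 0, 0]}
    - {"fingers": 0.02, "linear": [0, 0, 0], "turn": [0, 0, 0]}
    - {"fingers": 0.03, "linear": [0, 0, 0], "turn": [0, 0, 0]}
    - {"fingers": 0.05, "linear": [0, 0, 0], "turn": [0, 0, 0]}
    - {"fingers": 0.05, "linear": [0, 0, 0], "turn": [0, 0, 0]}
    - {"fingers": 0.05, "linear": [0, 0, -0.02], "turn": [0, 0, 0]}
    - {"fingers": 0.05, "linear": [0, 0, -0.035], "turn": [0, 0, 0]}
    - {"fingers": 0.05, "linear": [0, 0, -0.04], "turn": [0, 0, 0]}
    - {"fingers": 0.05, "linear": [0, 0, -0.035], "turn": [0, 0, 0]}
    - {"fingers": 0.05, "linear": [0, 0.02, -0.02], "turn": [0, 0, 0]}
    - {"fingers": 0.05, "linear": [0, 0.04, 0], "turn": [0, 0, 0]}
    - {"fingers": 0.05, "linear": [-0.02, 0.04, 0], "turn": [0, 0, 0]}
    - {"fingers": 0.05, "linear": [-0.03, 0.04, 0], "turn": [0, 0, 0]}
    - {"fingers": 0.05, "linear": [-0.03, 0.04, 0], "turn": [0, 0, 0]}
    - {"fingers": 0.05, "linear": [-0.02, 0.03, 0], "turn": [0, 0, 0]}
    - {"fingers": 0.05, "linear": [0, 0, 0], "turn": [0, 0, 0]}
    - {"fingers": 0.05, "linear": [0, 0, 0], "turn": [0, 0, 0]}
    - {"fingers": 0.05, "linear": [0, 0, 0], "turn": [0, 0, 0]}

```text
time: 25.85
position: [0.4681, -0.5317, 0.2786]
ee_rot: [-3.14, -0.001, 0.126]
ft_force: [0.0, -0.2, -0.3]
finger_gap: 0.05
```

```bash
python3 - <<'E'
from h import *
s=manip.state(); print(s['position'],s['ft_force'],s['time'])
p,d=snap('top','t7'); W=cloud('top',d); q,e=snap('side','s7')
b=cv2.resize(p[170:270,230:480],None,fx=3,fy=3,interpolation=cv2.INTER_CUBIC)
c=cv2.resize(q[90:240,230:360],None,fx=2,fy=2,interpolation=cv2.INTER_CUBIC)
o=np.zeros((600,750,3),np.uint8); o[:300]=b; o[300:,:260]=c; o[300:300+285,270:750]=cv2.resize(p,(380,285))[:,:480] if 0 else np.pad(cv2.resize(p,(380,285)),((0,0),(0,100),(0,0)))
cv2.imwrite('pics/c7.png',cv2.convertScaleAbs(o[:,:,::-1],alpha=1.6,beta=10))
m=np.zeros(d.shape,bool); m[225:248,424:443]=1
k=m&(W[...,2]>.165)&(W[...,2]<.18); print('driver top',k.sum(),W[k].mean(0))
m[:]=0; m[165:285,230:350]=1; k=m&(W[...,2]>.085)&(W[...,2]<.12); k=cv2.morphologyEx(k.astype(np.uint8),cv2.MORPH_OPEN,np.ones((3,3)))>0
print(cv2.minAreaRect((W[k][:,:2]*1000).astype(np.float32)))
E
```

```text
[ 0.46806189 -0.53169928  0.27860013] [ 0.03835623 -0.17782203 -0.29363649] 25.85
driver top 50 [ 0.53790444 -0.3119445   0.17428031]
((588.0331420898438, -17.821998596191406), (108.6096420288086, 181.93966674804688), 77.28182220458984)
```

View pics/c7.png

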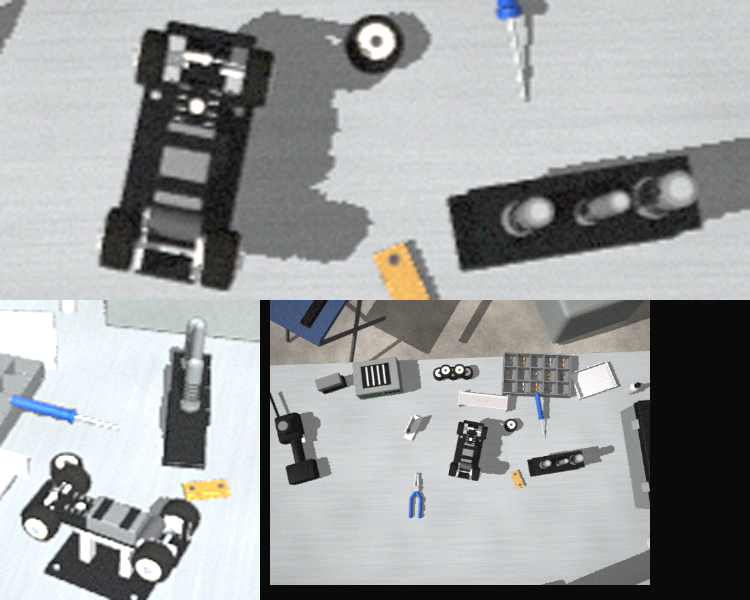

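The car is still on the stand with its pose unchanged, and the driver is back in the middle slot. However, the blue decoy now lies in a different position than it had at the start. I use the saved frames to see when and why it moved.

```bash
python3 - <<'E'
from h import *
for f in ('top0','side0','s1','t2','s2','t3','s3','s4','t5','s5','s6','t7','s7'):
    D=np.load(f+'.npz'); p=D['p'].astype(int); n='top' if f[0]=='t' else 'side'; W=cloud(n,D['d'])
    m=(p[...,2]>p[...,0]+60)&(W[...,1]<-.12)&(W[...,1]>-.45)&(W[...,0]>.4)&(W[...,0]<.85)
    w=W[m]; print(f,m.sum(), np.nanmin(w,0).round(3) if len(w) else '',np.nanmax(w,0).round(3) if len(w) else '')
# other objects: compare t0 vs t7 picture
a=np.load('top0.npz')['p'].astype(int); b=np.load('t7.npz')['p'].astype(int)
g=(abs(a-b).sum(2)>150).astype(np.uint8); g=cv2.morphologyEx(g,cv2.MORPH_OPEN,np.ones((2,2)))
n,l,s,c=cv2.connectedComponentsWithStats(g)
for i in range(1,n):
    if s[i,4]>12: print('diff',s[i],c[i].round())
E
```

```text
top0 90 [ 0.623 -0.293  0.072] [ 0.64  -0.283  0.164]
side0 155 [ 0.628 -0.377  0.002] [ 0.66  -0.281  0.165]
s1 177 [ 0.703 -0.301  0.   ] [ 0.807 -0.254  0.051]
t2 235 [ 0.699 -0.283 -0.003] [ 0.791 -0.257  0.053]
s2 169 [ 0.702 -0.303 -0.001] [ 0.805 -0.254  0.053]
t3 233 [ 0.701 -0.284 -0.003] [ 0.791 -0.257  0.054]
s3 169 [ 0.704 -0.298 -0.001] [ 0.806 -0.255  0.052]
s4 168 [ 0.703 -0.301  0.   ] [ 0.807 -0.253  0.052]
t5 96 [ 0.702 -0.283 -0.003] [ 0.791 -0.257  0.053]
s5 79 [ 0.728 -0.3   -0.002] [ 0.807 -0.255  0.051]
s6 167 [ 0.703 -0.303 -0.002] [ 0.807 -0.255  0.052]
t7 223 [ 0.7   -0.284 -0.004] [ 0.792 -0.257  0.053]
s7 170 [ 0.704 -0.301  0.   ] [ 0.806 -0.254  0.051]
diff [393 144  20  35 439] [404. 161.]
diff [ 276  175   82   83 2595] [324. 212.]
diff [433 183  45  18 256] [454. 191.]
diff [409 194  15  12 101] [415. 200.]
diff [294 204   5   5  22] [296. 206.]
diff [288 212  14   5  34] [295. 214.]
diff [285 220  16  12 140] [292. 225.]
diff [ 116  230   66   84 3113] [150. 270.]
diff [283 235  15   6  53] [290. 237.]
diff [264 240  13  21 155] [269. 252.]
diff [296 250  15  18 147] [303. 260.]
diff [278 253  17  13 154] [286. 259.]
diff [116 296  13  20 220] [122. 305.]
diff [541 372  19  14 137] [550. 379.]
diff [530 379  19  11  84] [538. 384.]
diff [523 382  13  11  75] [529. 388.]
diff [505 385  17  15  77] [513. 392.]
diff [464 393  40  19 218] [485. 402.]
diff [442 410  21  10  65] [453. 414.]
```

The blue decoy was balancing on its bare 4 mm tip at t=0. It had toppled away from the robot by t=4.3 s, while the gripper never came nearer than about 10 cm and no force was felt. A driver can't be stood back on its tip, and it has lain still since. All other differences are the car, its shadows and the arm. Handing in.

```bash
python3 -c "
from plant import manip
print(manip.job_done()); print(manip.state()['time'])"
```

```text
the job is handed in; nothing more can be done
None
the job is handed in; nothing more can be done
```

The job is done and handed in at about 26 s of the 72 s allowed; no verdict was reported.

- **Car:** I set it down on the pit stand at contact height 0.0806 m, as predicted. The last check put it about 1–2 mm off the pad's centre and about 1° or less out of line. It sits level with all wheels clear, and it was in the same place after the push.
- **Power button:** I pushed it with the slim grey driver from the middle slot. The force followed the spring, then rose to 7.3 N with no more travel, so it went right in. I then withdrew straight up. I did not measure the button coming back up, though it looked unchanged in the pictures afterwards.
- **Driver:** It is back upright in the middle slot, with its top at 0.174 m, the same height as before. It stands about 3 mm nearer the slot's open front than at the start.
- **Other things on the table:** Before-and-after top pictures show nothing else moved except the blue look-alike driver. It stood on its bare tip in the first frame and had fallen over by the next frame showing it, at 4.3 s. By my estimate the gripper never came within about 10 cm of it, and I saw no contact force, so I believe it fell by itself. I left it where it lies, against the tray.

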